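Check the door stay of a lift-up stock locker

ROBOT

A 6-joint arm with a two-finger parallel gripper is mounted at the origin on the work surface. World frame = base frame: x ahead of the robot, y to its left, z up, the work surface at z = 0. Lengths are in m, angles in degrees, forces in N, time in s.
With the tool pointing down it reaches from about 0.275 to 0.825 m from the base axis. Payload 4.9 kg.
Tool frame: the origin (TCP) lies on the centre line of the jaws, within the pads' length; the fingertips stand arm.tip_extent ahead of it and the grasp point (between the pads) lies 3 mm ahead of it (arm.tip_extent is the distance from the TCP to the fingertips, in m); z points along the fingers, y is the line along which they close (so a half turn about z gives the same grasp; the last joint's range is limited). The gripper opens to 85 mm and grips with 20 to 120 N. Pads are 22 mm wide; open, the fingers measure 114 mm over their backs; the gripper's body (76 mm by 85 mm) begins 54 mm behind the grasp point. The pads swing forward as they close: fully open they stand 13 mm farther back than shut.
Start: joints at [-79.08, 18.69, -11.035, 60.275, 0, 82.311], TCP at [0.176, -0.521, 0.253] pointing down, gripper open.
Joint ranges: [-152.03, 152.03], [-55.5, 102.48], [-74.3, 77.21], [-110.64, 120.58], [-84.22, 78.4], [-180, 180]. Speed limits (degrees/s): [147.25, 147.25, 180, 180, 180, 180].

INTERFACE

Orientations are given as a 3x3 rotation matrix whose columns are the frame's x, y, z axes.
In Python, from bench import arm, read_camera, workorder gives the robot as it stands.
- The arm moves only by the tool servo_tool, never from a script. Its argument "series" is a list that holds one entry, the list of rows, each a list of 7 numbers: the shift along the world's x, y, z in mm, then the turn, a rotation vector about the world's x, y, z in degrees, then the finger opening in mm, from 0 to 85.4. In form: [[[dx, dy, dz, wx, wy, wz, grip], ...]]. A call has exactly 10 rows; each row shifts and turns the commanded pose from where the row before left it; what a row does not reach is not made up. A row lasts 1/12 s, in which the tool goes at most 41.7 mm and 7.16 degrees, less where a joint would pass 70% of its speed; a pose out of reach is approached as far as the arm can. A call is refused whole if a number of a shift passes 41.7 or a number of a turn 7.16, either way. A call with a gripper value outside its range is refused whole. The fingers move at their own pace and stop on an object; "squeeze" is the grip in N (left out, the last holds). Time passes only in rows, so rows that do not move let the fingers close, or fill a call up. It gives the time, the measured TCP pose, the force, the opening and the grip force at its end, in the units of the state.
- arm.get_obs(): the state, without advancing time (a new reading comes with each control period).
- read_camera(name): name is "scene" or "side" or "wrist"; returns a dict with "image" (384x512x3 uint8, blue, green, red), "camera_matrix" (3x3 intrinsics, pixels), "distortion" ([k1, k2, p1, p2, k3] as OpenCV has them; the pictures are not rectified), "R" (3x3) and "t" (3): a world point X has camera coordinates R X + t; the wrist camera has in their place "hand_eye" (4x4, takes a point from camera to tool coordinates, whose origin is the TCP and whose axes are the flange's). Camera axes: x right, y down, z forward; pixel columns grow to the right and rows downward; lengths in m; the calibration is good to about 2 mm. A picture is of the moment at which its call begins: read the wrist's pose just before it. There is no depth.
- workorder.hand_in(): hands the job in; it is judged then, once.
The state is a dict: "t": time; "joint_pos": joint angles; "qd": joint speeds; "joint_torque": joint torques, N m; "eef_pos": TCP position; "tcp_rot": TCP orientation; "wrist_force": force on the tool from outside, world axes, zero at the start; "wrist_torque": the same for the moment, N m; "grip_width": opening from 0.0 (shut) to 1.0 (fully open); "gripper_force": force on a finger pad.
Only numpy, scipy, OpenCV 4.12 (cv2) and the standard library are available. Lean on these libraries where they do the work, as an engineer would, in place of code of your own. Each camera call takes 0.05 s, during which the arm holds its last target. There are 200 camera calls.

TASK

Check the locking stay of the wide lift-up locker on the workbench: raise its door by the bar handle until the stay catches, and take your hand away so that the door stands open by itself. Then press the stay's release pad beside the hinge to unlock it and let the door sink fully shut again. Leave the narrow locker beside it shut.

Things in the scene. Friction and masses are not known exactly. Their poses are not given: they have to be found in the camera images.
- wide_locker: WIDE grey steel locker with the locking stay: 200 mm wide, 230 deep, 185 high, sloping front towards the robot. Origin: centre of its underside; x to its back, y to its left, z up. The narrow one is 110 mm wide, no stay. The 200 x 205 x 12 mm door (0.4 to 0.8 kg) lies on the slope, 34 deg (0.595 rad) from level; its hinge is the high far edge, at x = +50, z = 186 mm.
- wide_door (a joint): Opening angle (rad) of the wide locker's door: 0 = shut; grows as the low edge swings up, stop at 1.15. The stay catches with a snap as the door passes about 1.03 and then holds it at about 1.0, tilted up past level; raise it to 1.1 to be sure. Unlocked it sinks shut by itself, slowed by a damper, in 1 to 3 s. Lifting takes 3 to 10 N at the handle.
- wide_handle (a point): Middle of the wide door's handle: level round steel bar, 10 mm thick, 80 long, on two posts near the low edge, its axis 38 mm off the door's face. Frame turns with the door: x up along the door to the hinge, y along the bar (parallel to the hinge), z out of the face. The hinge axis passes through x = +185, z = -50 mm of this frame. Bar about 310 mm above the bench at the catch.
- stay_pad (a point): Middle of the top of the stay's release pad: level, black, 24 x 24 mm, on a stem at the wide locker's left flank (+y, robot's left), by the hinge, 245 mm above the bench, 42 mm outside the door's side edge. Sprung, travels 14 mm straight down, 3 to 12 N. With the door locked, pressing it 10 mm or more and keeping it down about a second frees the door. It dips by itself as the door passes.
- narrow_door (a joint): Opening angle (rad) of the lift-up door of the NARROW locker (110 mm wide, otherwise the same shape, 60 mm bar handle, no stay), 0 = shut. It stands on either side of the wide one and stays shut.

How it is judged:
By the outcome, as a careful person would: the job done as asked, in the order asked, and still so for the second after the job is handed in, with the robot touching nothing.
It also fails if it takes over 45 s, if anything falls off the work surface, if the arm or the gripper's body presses on something with over 40 N, if the wrist force passes 120 N, or if a joint passes its speed limit or range.

## Working session

There is one attempt and no reset: what is moved stays moved. The work goes in short steps, Python scripts to look and compute and a tool call to move; the robot and the scene stay as the last step left them, time stands still between calls to the robot, and variables do not carry over. Pictures are saved under pics/ and viewed, at most 10 in all, crops included, and the job is handed in when it is done.

Besides the shell and the picture viewer there is one more tool, called after ">>>" as name(argument=value, ...) on one line, values as JSON. servo_tool: Moves the arm, as the interface text tells. Its arguments: {"type":"object","properties":{"series":{"type":"array"},"squeeze":{"type":"number"}},"required":["series"]}

```bash
mkdir -p pics
python3 - <<'E'
from bench import arm, read_camera
import cv2,numpy as np
print(arm.tip_extent); o=arm.get_obs(); print(o['t'],o['eef_pos'],o['tcp_rot'])
for n in("scene","side"):
    c=read_camera(n); cv2.imwrite(f"pics/{n}0.png",c["image"]); np.savez(f"{n}0.npz",**{k:np.array(v) for k,v in c.items()})
    R=np.array(c["R"]);print(n,-R.T@np.array(c["t"]),R[2],c["distortion"])
E
```

```text
0.022
0.0 [ 0.17541584 -0.52070738  0.25250302] [[ 9.47731456e-01  3.19068960e-01 -2.93258405e-04]
 [ 3.19068987e-01 -9.47729976e-01  1.69537090e-03]
 [ 2.63010450e-04 -1.70032599e-03 -9.99998520e-01]]
scene [1.26691295 0.08976067 0.89659015] [-0.70532556 -0.06624013 -0.70578191] [-0.01187719  0.          0.          0.          0.        ]
side [0.02516588 0.56013717 0.6468566 ] [ 0.58874353 -0.60834708 -0.53225453] [-0.12730984  0.          0.          0.          0.        ]
```

View pics/scene0.png

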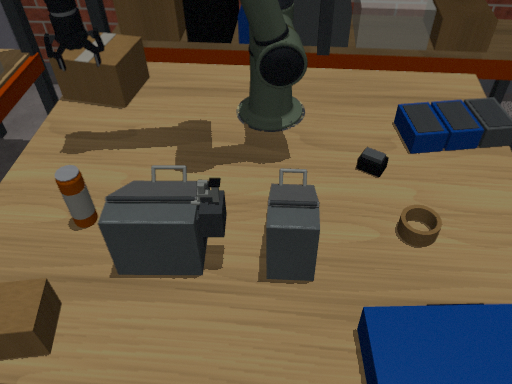

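View pics/side0.png

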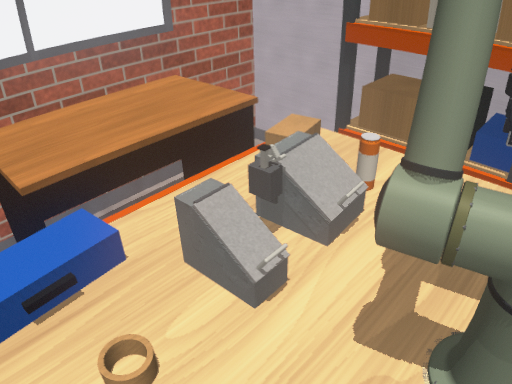

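The scene view shows the wide locker at about (165,230), its handle at (168,167) and the black pad at (214,182). In the side view the handle is at (353,192) and the pad at (264,149). The narrow locker stands on the wide one's +y side. I'll enlarge both views to get accurate points.

Run:
```python
import cv2,numpy as np
a=cv2.imread("pics/scene0.png")[150:285,95:235]; b=cv2.imread("pics/side0.png")[125:245,245:375]
a=cv2.resize(a,(400,386),interpolation=cv2.INTER_CUBIC) if 0 else cv2.resize(a,None,fx=4,fy=4,interpolation=cv2.INTER_CUBIC)
b=cv2.resize(b,None,fx=6,fy=4.95,interpolation=cv2.INTER_CUBIC)
b=cv2.convertScaleAbs(b,alpha=1.4);a=cv2.convertScaleAbs(a,alpha=1.7)
cv2.imwrite("pics/a1.png",a);cv2.imwrite("pics/b1.png",b);print(a.shape,b.shape)
```

```text
(540, 560, 3) (594, 780, 3)
```

View pics/a1.png

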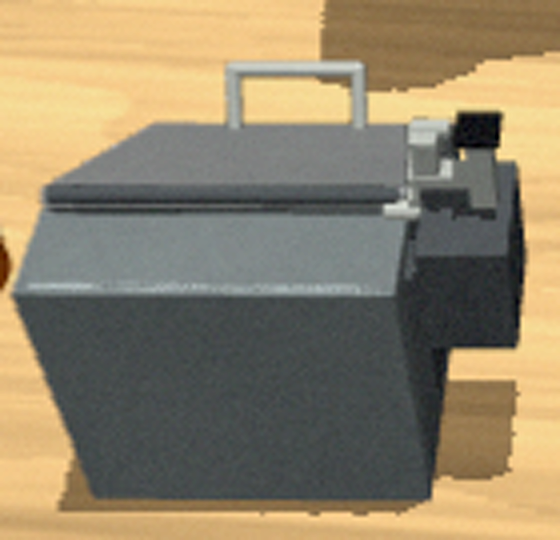

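View pics/b1.png

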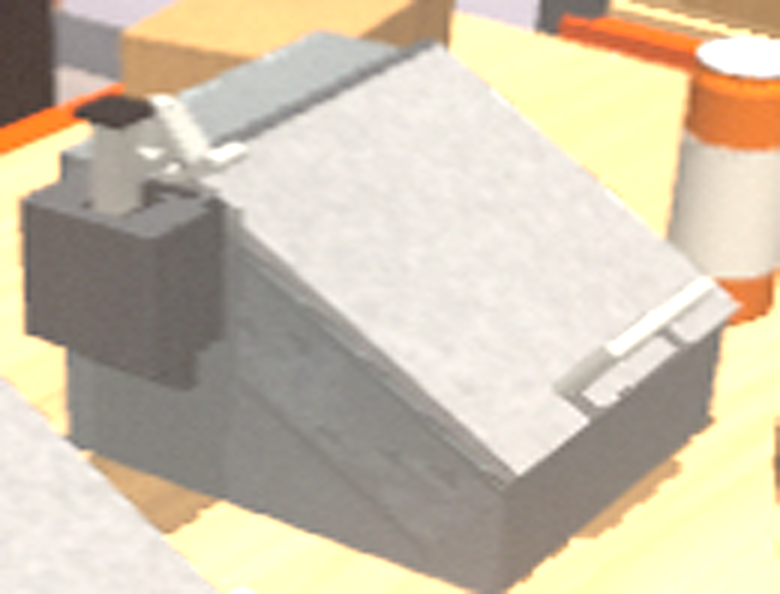

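Enlarged views: in the scene crop the handle bar runs (233,68)–(362,68), the pad is centred at about (479,127) and the back bottom corners are (95,497) and (432,497). In the side crop the bar runs (562,388)–(708,285) and the pad is at (114,106). I'll triangulate these.

```bash
cat > h.py <<'E'
import cv2,numpy as np
C={n:np.load(f"{n}0.npz") for n in("scene","side")}
def ray(n,p):
    c=C[n];u=cv2.undistortPoints(np.array([[p]],float),c["camera_matrix"],c["distortion"])[0,0]
    d=c["R"].T@np.array([*u,1]);return -c["R"].T@c["t"],d/np.linalg.norm(d)
def plane(n,p,z): o,d=ray(n,p);return o+d*(z-o[2])/d[2]
def tri(p,q):
    o,d=ray("scene",p);a,e=ray("side",q)
    s=np.linalg.lstsq(np.c_[d,-e],a-o,rcond=None)[0];x=o+s[0]*d;y=a+s[1]*e
    return (x+y)/2*1e3,np.linalg.norm(x-y)*1e3
def A(u,v):return ((u+.5)/4+94.5,(v+.5)/4+149.5)
def B(u,v):return ((u+.5)/6+244.5,(v+.5)/4.95+124.5)
E
python3 - <<'E'
from h import *
np.set_printoptions(precision=1,suppress=True)
# side: lower-left end is the +y end
L=tri(A(362,68),B(562,388));R=tri(A(233,68),B(708,285));P=tri(A(479,127),B(114,106))
print(L,R,np.linalg.norm(L[0]-R[0]));print(P)
for n,p,z in [("scene",A(297,68),.124),("side",B(635,336),.124),("scene",A(479,127),.245),("side",B(114,106),.245),("scene",A(95,497),0),("scene",A(432,497),0),("side",B(494,590),0),("side",B(72,440),0)]: print(n,plane(n,p,z)*1e3)
c0,c1=[plane("scene",A(*p),0)*1e3 for p in((95,497),(432,497))]
v=c1-c0;yaw=np.arctan2(-v[0],v[1]);print("yaw",np.degrees(yaw),np.linalg.norm(v))
v=L[0]-R[0];print("yaw bar",np.degrees(np.arctan2(-v[0],v[1])))
f,b=plane("side",B(494,590),0),plane("side",B(72,440),0);v=b-f;print("yaw flank",np.degrees(np.arctan2(v[1],v[0])),np.linalg.norm(v))
for n in("scene",):
  for s in ((42,190),(403,192)): print("doortop",plane(n,A(*s),.196)*1e3)
E
```

```text
(array([ 441.8, -177. ,  115.6]), np.float64(30.628170381470255)) (array([ 440.9, -269.5,  122.7]), np.float64(2.4835861867736884)) 92.69422303104874
(array([605.2, -73.8, 243.8]), np.float64(2.3069712705401093))
scene [ 437.9 -229.3  124. ]
side [ 436.6 -201.6  124. ]
scene [605.3 -74.5 245. ]
side [603.  -70.1 245. ]
scene [ 685.  -312.4    0. ]
scene [ 669.  -113.4    0. ]
side [ 447.2 -131.7    0. ]
side [ 672.8 -113.1    0. ]
yaw 4.591661444929237 199.63244648975157
yaw bar -0.5129023676871409
yaw flank 4.70272156678638 0.22638975963193003
doortop [ 621.8 -314.5  196. ]
doortop [ 608.3 -119.5  196. ]
```

>>> servo_tool(series=[[[20,28,0,0,0,7,60],[22,29,0,0,0,7,50],[22,29,0,0,0,7,40],[22,29,0,0,0,7,36],[22,29,0,0,0,7,36],[22,29,0,0,0,7,36],[22,29,0,0,0,7,36],[22,29,0,0,0,7,36],[22,29,0,0,0,7,36],[20,28,0,0,0,7,36]]], squeeze=40)

```text
t: 0.93
eef_pos: [0.3922, -0.2314, 0.2531]
tcp_rot: [[0.018, 1.0, -0.0], [1.0, -0.018, 0.0], [0.0, -0.0, -1.0]]
wrist_force: [1.2, 0.5, 0.5]
grip_width: 0.422
gripper_force: 0.0
```

```bash
cat >> h.py <<'E'
def proj(n,X):
    c=C[n];r=cv2.Rodrigues(c["R"])[0];return cv2.projectPoints(np.array(X,float).reshape(-1,3)/1e3,r,c["t"],c["camera_matrix"],c["distortion"])[0][:,0]
def W(l,o=(566,-220),yaw=4.6):
    y=np.radians(yaw);l=np.array(l,float);return np.array([o[0]+np.cos(y)*l[0]-np.sin(y)*l[1],o[1]+np.sin(y)*l[0]+np.cos(y)*l[1],l[2]])
E
python3 - <<'E'
from h import *
from bench import arm
np.set_printoptions(precision=2,suppress=True)
pts={"barL":(-131.3,40,124),"barR":(-131.3,-40,124),"pad":(50,142,245),"BL":(115,100,0),"BR":(115,-100,0),"FL":(-115,100,0),"doorLowL":(-119.9,100,71.4+10)}
for k,l in pts.items():
    a=proj("scene",W(l))[0];b=proj("side",W(l))[0]
    print(k,W(l),"a1",(a-[94.5,149.5])*4-.5,"b1",(b-[244.5,124.5])*[6,4.95]-.5)
o=arm.get_obs();print(o['t'],o['eef_pos'],o['tcp_rot'],o['joint_pos'])
E
```

```text
barL [ 431.91 -190.66  124.  ] a1 [358.77  64.77] b1 [630.55 348.12]
barR [ 438.33 -270.4   124.  ] a1 [233.47  65.23] b1 [716.86 282.13]
pad [604.45 -74.45 245.  ] a1 [479.45 125.86] b1 [118.74 102.16]
BL [ 672.61 -111.1     0.  ] a1 [434.74 502.36] b1 [ 69.44 441.66]
BR [ 688.65 -310.46    0.  ] a1 [ 96.26 502.38] b1 [307.4  296.83]
FL [ 443.35 -129.54    0.  ] a1 [468.21 216.45] b1 [498.7  595.13]
doorLowL [ 438.47 -129.94   81.4 ] a1 [457.59 125.07] b1 [524.57 468.09]
0.9333 [ 0.39 -0.23  0.25] [[ 0.02  1.   -0.  ]
 [ 1.   -0.02  0.  ]
 [ 0.   -0.   -1.  ]] [-39.85   8.68 -24.3   57.04   0.01  51.19]
```

Run:
```python
from h import *
from bench import arm,read_camera
np.set_printoptions(precision=3,suppress=True)
o=arm.get_obs();c=read_camera("wrist");cv2.imwrite("pics/w1.png",c["image"])
np.savez("w1.npz",img=c["image"],K=c["camera_matrix"],D=c["distortion"],H=c["hand_eye"],p=o["eef_pos"],R=o["tcp_rot"]);print(np.array(c["hand_eye"]))
```

```text
[[ 0.    -0.962 -0.273  0.068]
 [ 1.     0.001 -0.001  0.   ]
 [ 0.001 -0.273  0.962 -0.121]
 [ 0.     0.     0.     1.   ]]
```

View pics/w1.png

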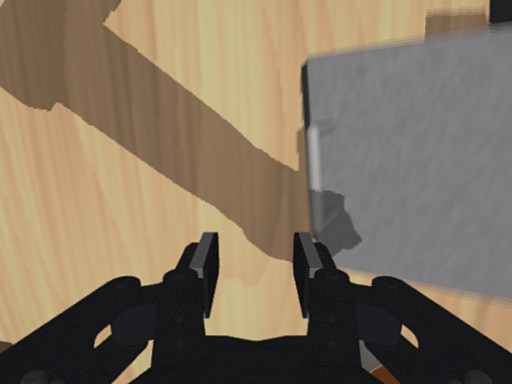

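The wrist view shows the bar from about (313,123) to (321,237), just ahead of the fingers. I'll cast those pixels onto z = 124 mm.

Run:
```python
from h import *
d=np.load("w1.npz");np.set_printoptions(precision=1,suppress=True)
H=d["H"];Q=[]
for p in((313,123),(321,237)):
    u=cv2.undistortPoints(np.array([[p]],float),d["K"],d["D"])[0,0]
    r=d["R"]@H[:3,:3]@np.array([*u,1]);o=d["R"]@H[:3,3]+d["p"]
    Q.append((o+r*(.124-o[2])/r[2])*1e3)
print(Q,sum(Q)/2,np.linalg.norm(Q[0]-Q[1]))
```

```text
[array([ 437.3, -179.7,  124. ]), array([ 447. , -274.9,  124. ])] [ 442.1 -227.3  124. ] 95.70719316212949
```

>>> servo_tool(series=[[[3,0,-10,0.5,-6,2,36],[3,0,-10,0.5,-6,2,36],[4,0,-14,0.5,-6,2,36],[4,0,-14,0.5,-6,0,36],[4,0,-14,0,0,0,36],[6,0.5,-13,0,0,0,36],[6,0.5,-13,0,0,0,36],[6,0.5,-13,0,0,0,36],[5,0.5,-13,0,0,0,36],[5,0.5,-12,0,0,0,36]]])

```text
t: 1.82
eef_pos: [0.4373, -0.2307, 0.1263]
tcp_rot: [[-0.085, 0.911, 0.404], [0.996, 0.07, 0.05], [0.017, 0.407, -0.913]]
wrist_force: [-0.5, 0.4, 1.2]
grip_width: 0.424
gripper_force: 0.0
```

Run:
```python
from bench import arm,read_camera
import cv2
print(arm.get_obs())
cv2.imwrite("pics/w2.png",read_camera("wrist")["image"])
```

```text
{'t': 1.8167, 'joint_pos': array([-47.57158296,  12.05713878, -47.45634985,  16.02621827,
        19.40085785,  40.25737951]), 'qd': array([  6.95015046,  18.92135806,  -4.905237  , -26.22754735,
        -1.80217371,   7.12420771]), 'joint_torque': array([ -0.55900969, -33.65938783,  20.22789538,  -1.30086914,
         1.07612796,  -0.10091827]), 'eef_pos': array([ 0.43730577, -0.23069689,  0.12632584]), 'tcp_rot': array([[-0.08482038,  0.91077806,  0.40409012],
       [ 0.99624617,  0.07048145,  0.05025864],
       [ 0.01729361,  0.40683619, -0.91333742]]), 'wrist_force': array([-0.52392204,  0.42706254,  1.24304385]), 'wrist_torque': array([-0.02633952,  0.41891427,  0.00439908]), 'gripper_force': 0.0, 'grip_width': 0.42352425528537946}
```

View pics/w2.png

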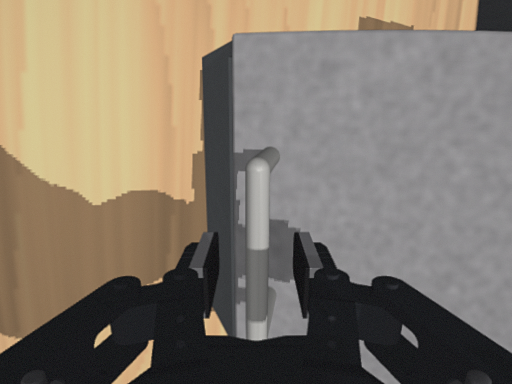

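The wrist view shows the bar at column 257, centred between the fingers (about 205 and 307) with clearance on both sides. I'll close.

>>> servo_tool(series=[[[0,0,0,0,0,0,20],[0,0,0,0,0,0,10],[0,0,0,0,0,0,4],[0,0,0,0,0,0,4],[0,0,0,0,0,0,4],[0,0,0,0,0,0,4],[0,0,0,0,0,0,4],[0,0,0,0,0,0,4],[0,0,0,0,0,0,4],[0,0,0,0,0,0,4]]], squeeze=40)

```text
t: 2.7
eef_pos: [0.4374, -0.2308, 0.1275]
tcp_rot: [[-0.085, 0.91, 0.405], [0.996, 0.071, 0.05], [0.017, 0.407, -0.913]]
wrist_force: [-5.4, 1.3, 5.4]
grip_width: 0.101
gripper_force: 39.7
```

Run:
```python
import numpy as np
np.set_printoptions(precision=1,suppress=True)
# TCP path: hinge relative to bar, tool tilt 24->0 with angle
t0=np.radians(5)
def tcp(th):
    a=.595-th;d=np.array([np.cos(a),np.sin(a)]);n=np.array([-np.sin(a),np.cos(a)])
    b=-185*d+50*n; k=np.radians(24-30*th/1.12)
    return b-3*np.array([np.sin(k),-np.cos(k)])
T=np.linspace(0,1.12,31);P=np.array([tcp(t) for t in T]);D=np.diff(P,axis=0)
for i,d in enumerate(D): print(i,T[i+1].round(3),"dx %.1f dy %.1f dz %.1f"%(d[0]*np.cos(t0),d[0]*np.sin(t0),d[1]),P[i+1]-P[0])
```

```text
0 0.037 dx -2.1 dy -0.2 dz 6.8 [-2.2  6.8]
1 0.075 dx -1.9 dy -0.2 dz 6.9 [-4.  13.7]
2 0.112 dx -1.6 dy -0.1 dz 7.0 [-5.7 20.7]
3 0.149 dx -1.4 dy -0.1 dz 7.0 [-7.1 27.7]
4 0.187 dx -1.1 dy -0.1 dz 7.1 [-8.2 34.8]
5 0.224 dx -0.8 dy -0.1 dz 7.1 [-9.  41.9]
6 0.261 dx -0.6 dy -0.1 dz 7.1 [-9.6 49.1]
7 0.299 dx -0.3 dy -0.0 dz 7.2 [-9.9 56.2]
8 0.336 dx -0.0 dy -0.0 dz 7.2 [-10.   63.4]
9 0.373 dx 0.2 dy 0.0 dz 7.2 [-9.7 70.6]
10 0.411 dx 0.5 dy 0.0 dz 7.2 [-9.3 77.7]
11 0.448 dx 0.8 dy 0.1 dz 7.1 [-8.5 84.8]
12 0.485 dx 1.0 dy 0.1 dz 7.1 [-7.5 91.9]
13 0.523 dx 1.3 dy 0.1 dz 7.1 [-6.2 99. ]
14 0.56 dx 1.5 dy 0.1 dz 7.0 [ -4.7 106. ]
15 0.597 dx 1.8 dy 0.2 dz 6.9 [ -2.8 112.9]
16 0.635 dx 2.1 dy 0.2 dz 6.9 [ -0.8 119.8]
17 0.672 dx 2.3 dy 0.2 dz 6.8 [  1.5 126.6]
18 0.709 dx 2.6 dy 0.2 dz 6.7 [  4.1 133.3]
19 0.747 dx 2.8 dy 0.2 dz 6.6 [  6.9 139.9]
20 0.784 dx 3.1 dy 0.3 dz 6.5 [ 10.  146.4]
21 0.821 dx 3.3 dy 0.3 dz 6.4 [ 13.3 152.8]
22 0.859 dx 3.5 dy 0.3 dz 6.2 [ 16.8 159. ]
23 0.896 dx 3.8 dy 0.3 dz 6.1 [ 20.6 165.1]
24 0.933 dx 4.0 dy 0.3 dz 6.0 [ 24.6 171.1]
25 0.971 dx 4.2 dy 0.4 dz 5.8 [ 28.8 176.9]
26 1.008 dx 4.4 dy 0.4 dz 5.7 [ 33.2 182.6]
27 1.045 dx 4.6 dy 0.4 dz 5.5 [ 37.9 188.1]
28 1.083 dx 4.8 dy 0.4 dz 5.3 [ 42.7 193.4]
29 1.12 dx 5.0 dy 0.4 dz 5.1 [ 47.7 198.5]
```

>>> servo_tool(series=[[[-2.1,-0.2,6.8,-0.1,1,0,4],[-1.9,-0.2,6.9,-0.1,1,0,4],[-1.6,-0.1,7,-0.1,1,0,4],[-1.4,-0.1,7,-0.1,1,0,4],[-1.1,-0.1,7.1,-0.1,1,0,4],[-0.8,-0.1,7.1,-0.1,1,0,4],[-0.6,-0.1,7.1,-0.1,1,0,4],[-0.3,0,7.2,-0.1,1,0,4],[0,0,7.2,-0.1,1,0,4],[0.2,0,7.2,-0.1,1,0,4]]])

```text
t: 3.53
eef_pos: [0.4274, -0.2315, 0.1973]
tcp_rot: [[-0.083, 0.968, 0.238], [0.996, 0.077, 0.034], [0.014, 0.24, -0.971]]
wrist_force: [1.4, -1.6, -8.8]
grip_width: 0.101
gripper_force: 38.7
```

Forces are low (lift about 9 N), so I'll continue the arc.

>>> servo_tool(series=[[[0.5,0,7.2,-0.1,1,0,4],[0.8,0.1,7.1,-0.1,1,0,4],[1,0.1,7.1,-0.1,1,0,4],[1.3,0.1,7.1,-0.1,1,0,4],[1.5,0.1,7,-0.1,1,0,4],[1.8,0.2,6.9,-0.1,1,0,4],[2.1,0.2,6.9,-0.1,1,0,4],[2.3,0.2,6.8,-0.1,1,0,4],[2.6,0.2,6.7,-0.1,1,0,4],[2.8,0.2,6.6,-0.1,1,0,4]]])

```text
t: 4.37
eef_pos: [0.4424, -0.2303, 0.264]
tcp_rot: [[-0.08, 0.995, 0.059], [0.997, 0.079, 0.017], [0.013, 0.061, -0.998]]
wrist_force: [-3.3, -1.9, -5.1]
grip_width: 0.096
gripper_force: 41.0
```

>>> servo_tool(series=[[[3.1,0.3,6.5,-0.1,1,0,4],[3.3,0.3,6.4,-0.1,1,0,4],[3.5,0.3,6.2,-0.1,1,0,4],[3.8,0.3,6.1,-0.1,1,0,4],[4,0.3,6,-0.1,1,0,4],[4.2,0.4,5.8,-0.1,1,0,4],[4.4,0.4,5.7,-0.1,1,0,4],[4.6,0.4,5.5,-0.1,1,0,4],[4.8,0.4,5.3,-0.1,1,0,4],[2,0.2,2,0,0,0,4]]])

```text
t: 5.2
eef_pos: [0.4804, -0.2276, 0.3228]
tcp_rot: [[-0.079, 0.992, -0.096], [0.997, 0.079, -0.001], [0.007, -0.096, -0.995]]
wrist_force: [-9.9, -3.0, 3.6]
grip_width: 0.099
gripper_force: 41.2
```

The lift reached about 1.1 rad. I'll settle back onto the stay, and the weight should come off the wrist there.

>>> servo_tool(series=[[[0,0,0,0,0,0,4],[0,0,0,0,0,0,4],[-2.4,-0.2,-2.7,0,0,0,4],[-2.4,-0.2,-2.7,0,0,0,4],[-2.3,-0.2,-2.8,0,0,0,4],[-2.2,-0.2,-2.8,0,0,0,4],[-2,-0.2,-2.7,0,0,0,4],[0,0,0,0,0,0,4],[0,0,0,0,0,0,4],[0,0,0,0,0,0,4]]])

```text
t: 6.03
eef_pos: [0.4696, -0.2283, 0.3102]
tcp_rot: [[-0.079, 0.993, -0.091], [0.997, 0.079, -0.001], [0.006, -0.091, -0.996]]
wrist_force: [-8.0, -0.4, 9.6]
grip_width: 0.098
gripper_force: 41.5
```

The force is now +9.6 N upwards, so the stay is carrying the door. Next I'll release and withdraw.

>>> servo_tool(series=[[[0,0,0,0,0,0,36],[0,0,0,0,0,0,36],[0,0,0,0,0,0,36],[0,0,0,0,0,0,36],[1,0,10,0,0,0,36],[2,0,20,0,0,0,36],[2,0,25,0,0,0,36],[2,0,25,0,0,0,36],[0,0,10,0,0,0,20],[0,0,0,0,0,0,0]]])

```text
t: 6.87
eef_pos: [0.4792, -0.2285, 0.4019]
tcp_rot: [[-0.08, 0.993, -0.085], [0.997, 0.08, -0.002], [0.005, -0.085, -0.996]]
wrist_force: [0.3, -0.2, -0.9]
grip_width: 0.146
gripper_force: 0.0
```

Run:
```python
from bench import arm,read_camera
import cv2,numpy as np
a=read_camera("scene")["image"];b=read_camera("side")["image"]
o=arm.get_obs();print(o['t'],o['eef_pos'],o['joint_pos'],o['wrist_force'])
cv2.imwrite("pics/o1.png",cv2.convertScaleAbs(np.hstack([cv2.resize(a[100:290,70:240],None,fx=2.3,fy=2.3),cv2.resize(b[60:250,210:380],None,fx=2.3,fy=2.3)]),alpha=1.4))
```

```text
6.9667 [ 0.47810855 -0.22795476  0.39852869] [-32.048441    17.24144917   7.71891282  84.83875005  -2.66895516
  53.48029776] [-0.00524283  0.46954559 -0.35953452]
```

View pics/o1.png

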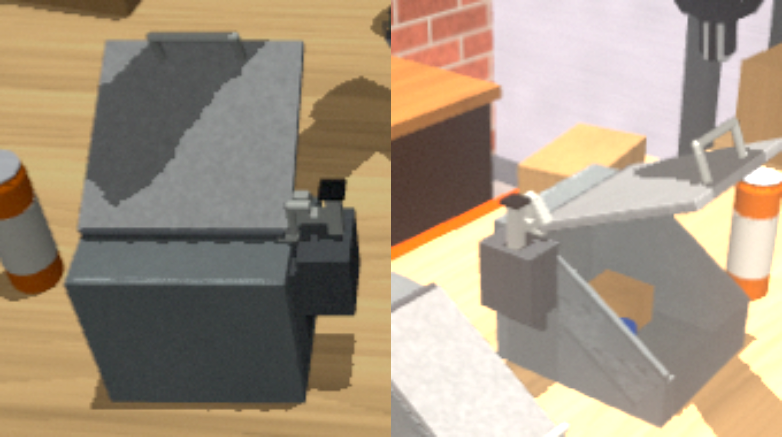

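The door stands open by itself: in the side half it is tilted up with its handle at (720,150), and the hand is clear. The pad is at (331,188) in the scene half and (515,203) in the side half. Next I'll move the closed fingers above the pad.

>>> servo_tool(series=[[[12,15,0,0,-1,0,0],[16,20,0,0,-1,0,0],[16,20,0,0,-1,0,0],[16,20,0,0,-1,0,0],[17,20,0,0,-1,0,0],[17,20,0,0,0,0,0],[16,20,0,0,0,0,0],[16,20,-10,0,0,0,0],[0,0,-30,0,0,0,0],[0,0,-30,0,0,0,0]]])

```text
t: 7.8
eef_pos: [0.6047, -0.0715, 0.327]
tcp_rot: [[-0.082, 0.997, -0.002], [0.997, 0.082, 0.001], [0.001, -0.002, -1.0]]
wrist_force: [-0.6, -0.7, -0.4]
grip_width: 0.001
gripper_force: 0.0
```

Run:
```python
from bench import arm,read_camera
import cv2,numpy as np
from h import proj
b=read_camera("side")["image"];a=read_camera("scene")["image"]
o=arm.get_obs();print(o['t'],o['eef_pos'],o['tcp_rot'],o['grip_width'],o['wrist_force'])
cv2.imwrite("pics/o2.png",cv2.convertScaleAbs(np.hstack([cv2.resize(a[90:240,140:290],None,fx=2.6,fy=2.6),cv2.resize(b[60:210,190:340],None,fx=2.6,fy=2.6)]),alpha=1.5))
```

```text
7.9 [ 0.60047672 -0.07161006  0.32181357] [[-0.08040249  0.99665464 -0.01466201]
 [ 0.9967498   0.08046697  0.00386091]
 [ 0.0050278  -0.01430393 -0.99988505]] 0.001078717133733323 [-1.24422144 -0.56610981 -0.81263574]
```

View pics/o2.png

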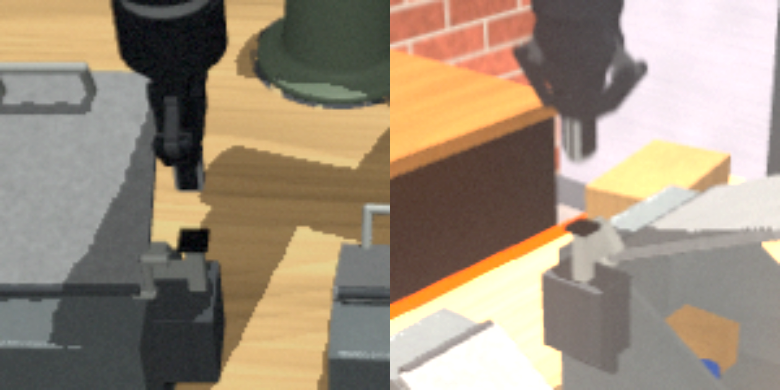

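The closed fingers are above the pad: in the scene half the tip is at (187,185) over the pad at (194,240), and in the side half (578,150) over (583,228). I'll descend to just above it.

>>> servo_tool(series=[[[0,0,0,0,0,0,0],[0,0,0,0,0,0,0],[0,0,-10,0,0,0,0],[0,0,-15,0,0,0,0],[0,0,-15,0,0,0,0],[0,0,-8,0,0,0,0],[0,0,-4,0,0,0,0],[0,0,0,0,0,0,0],[0,0,0,0,0,0,0],[0,0,0,0,0,0,0]]])

```text
t: 8.73
eef_pos: [0.6046, -0.0731, 0.2782]
tcp_rot: [[-0.08, 0.997, -0.0], [0.997, 0.08, 0.0], [0.0, -0.0, -1.0]]
wrist_force: [-0.1, -1.0, -0.2]
grip_width: 0.001
gripper_force: 0.0
```

>>> servo_tool(series=[[[0,0,-5,0,0,0,0],[0,0,-5,0,0,0,0],[0,0,-4,0,0,0,0],[0,0,-3,0,0,0,0],[0,0,-3,0,0,0,0],[0,0,-3,0,0,0,0],[0,0,0,0,0,0,0],[0,0,0,0,0,0,0],[0,0,0,0,0,0,0],[0,0,0,0,0,0,0]]])

```text
t: 9.57
eef_pos: [0.6047, -0.0731, 0.2549]
tcp_rot: [[-0.08, 0.997, 0.0], [0.997, 0.08, 0.0], [0.0, 0.0, -1.0]]
wrist_force: [1.6, 0.6, 4.3]
grip_width: -0.004
gripper_force: 2.7
```

>>> servo_tool(series=[[[0,0,-0.5,0,0,0,0],[0,0,-0.5,0,0,0,0],[0,0,0,0,0,0,0],[0,0,0,0,0,0,0],[0,0,0,0,0,0,0],[0,0,0,0,0,0,0],[0,0,0,0,0,0,0],[0,0,0,0,0,0,0],[0,0,0,0,0,0,0],[0,0,0,0,0,0,0]]])

```text
t: 10.4
eef_pos: [0.6047, -0.0731, 0.2539]
tcp_rot: [[-0.08, 0.997, 0.0], [0.997, 0.08, 0.0], [0.0, 0.0, -1.0]]
wrist_force: [0.1, 0.9, 5.8]
grip_width: -0.002
gripper_force: 2.8
```

>>> servo_tool(series=[[[0,0,0,0,0,0,0],[0,0,0,0,0,0,0],[0,0,0,0,0,0,0],[0,0,0,0,0,0,0],[0,0,0,0,0,0,0],[0,0,0,0,0,0,0],[0,0,0,0,0,0,0],[0,0,0,0,0,0,0],[0,0,0,0,0,0,0],[0,0,0,0,0,0,0]]])

```text
t: 11.23
eef_pos: [0.6047, -0.0731, 0.2539]
tcp_rot: [[-0.08, 0.997, 0.0], [0.997, 0.08, 0.0], [0.0, 0.0, -1.0]]
wrist_force: [1.1, -0.5, 5.7]
grip_width: 0.001
gripper_force: 2.8
```

Run:
```python
from bench import arm,read_camera
import cv2,numpy as np
b=read_camera("side")["image"];a=read_camera("scene")["image"]
cv2.imwrite("pics/o3.png",cv2.convertScaleAbs(np.hstack([cv2.resize(a[90:280,80:270],None,fx=2.05,fy=2.05),cv2.resize(b[60:250,190:380],None,fx=2.05,fy=2.05)]),alpha=1.5))
```

```text
(no output)
```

View pics/o3.png

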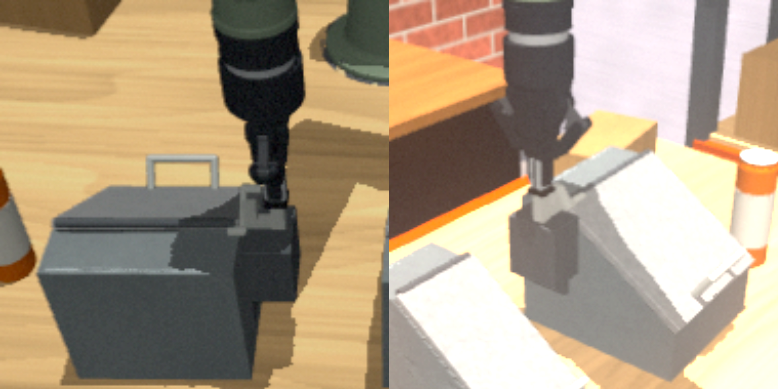

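The door has sunk: the handle is low at (182,170) in the scene half and the lid lies on the slope in the side half. I'll lift off, wait, and compare with the first pictures.

>>> servo_tool(series=[[[0,0,5,0,0,0,0],[0,0,10,0,0,0,0],[0,0,20,0,0,0,0],[0,0,30,0,0,0,0],[0,0,30,0,0,0,0],[-10,0,30,0,0,0,0],[-10,0,20,0,0,0,0],[0,0,0,0,0,0,0],[0,0,0,0,0,0,0],[0,0,0,0,0,0,0]]])

```text
t: 12.17
eef_pos: [0.5836, -0.0729, 0.3972]
tcp_rot: [[-0.08, 0.997, -0.004], [0.997, 0.08, 0.001], [0.001, -0.004, -1.0]]
wrist_force: [0.5, -0.4, 0.2]
grip_width: -0.003
gripper_force: 0.0
```

>>> servo_tool(series=[[[0,0,0,0,0,0,0],[0,0,0,0,0,0,0],[0,0,0,0,0,0,0],[0,0,0,0,0,0,0],[0,0,0,0,0,0,0],[0,0,0,0,0,0,0],[0,0,0,0,0,0,0],[0,0,0,0,0,0,0],[0,0,0,0,0,0,0],[0,0,0,0,0,0,0]]])

```text
t: 13.0
eef_pos: [0.584, -0.073, 0.3981]
tcp_rot: [[-0.08, 0.997, -0.002], [0.997, 0.08, 0.001], [0.001, -0.002, -1.0]]
wrist_force: [-0.8, -0.1, 0.6]
grip_width: 0.0
gripper_force: 0.0
```

Run:
```python
from bench import arm,read_camera
import cv2,numpy as np
o=arm.get_obs();print(o['t'],o['eef_pos'],o['wrist_force'])
a0=cv2.imread("pics/scene0.png");b0=cv2.imread("pics/side0.png")
b=read_camera("side")["image"];a=read_camera("scene")["image"]
f=lambda x,y:cv2.absdiff(x,y).max(2)
s=lambda i,r:cv2.resize(i[r[0]:r[0]+140,r[1]:r[1]+150],None,fx=2.1,fy=2.1)
ra,rb=(140,90),(115,240)
g=np.hstack([np.vstack([s(a0,ra),s(a,ra)]),np.vstack([s(b0,rb),s(b,rb)])])
cv2.imwrite("pics/o4.png",cv2.convertScaleAbs(g,alpha=1.5))
print(f(a,a0)[160:180,130:190].max(),f(b,b0)[180:200,335:370].max())
for i,j,r in((a,a0,(160,185,125,195)),(b,b0,(175,210,325,372))):
    m=lambda x:cv2.cvtColor(x[r[0]:r[1],r[2]:r[3]],cv2.COLOR_BGR2GRAY).astype(np.float32)
    print(cv2.phaseCorrelate(m(j),m(i)))
```

```text
13.0 [ 0.58402233 -0.07295867  0.39813641] [-0.75126703 -0.09252517  0.571422  ]
66 10
((0.1274836040672298, 0.08664619195334389), 0.6116763724221124)
((0.13895717394216334, -0.09944253926936852), 0.8924429435972814)
```

View pics/o4.png

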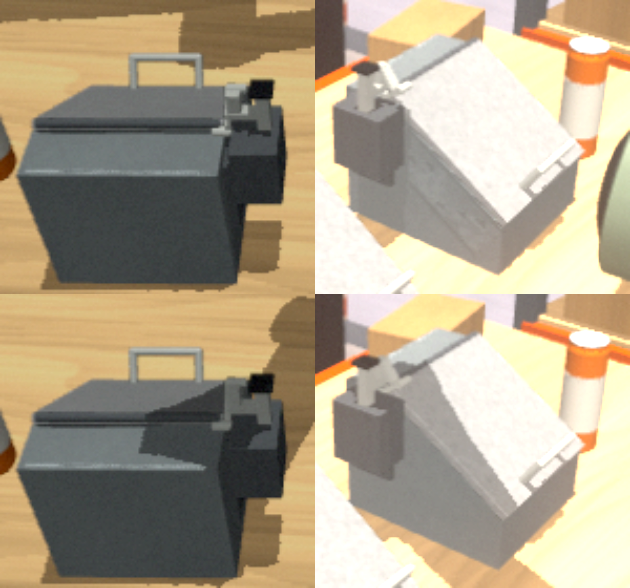

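The top pictures (before) and the bottom ones (now) match: the handle is back in place to within 0.2 px, the door is shut, the pad is up again and the arm is clear.

```bash
python3 -c "
from bench import workorder
print(workorder.hand_in())"
```

```text
the job is handed in; nothing more can be done
None
```

The job is handed in at about 13 s: the wide door was raised until the stay caught, stood open by itself with the hand away, was freed by the release pad and sank fully shut, and the narrow locker was never touched.

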